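Put the bench chisels away in order of width

ROBOT

A 7-joint arm with a two-finger parallel gripper is mounted at the origin on the work surface. World frame = base frame: x ahead of the robot, y to its left, z up, the work surface at z = 0. Lengths are in mm, angles in rad, forces in N, time in s.
With the tool pointing down it reaches from about 350 to 900 mm from the base axis. Payload 7.2 kg.
Tool frame: the origin (TCP) lies midway between the tips of the shut fingers; the grasp point (between the pads) lies 19 mm behind it; z points along the fingers, y is the direction in which the jaws open and shut (so a half turn about z gives the same grasp; the last joint's range is limited). The gripper opens to 88 mm and grips with 3 to 60 N. Pads are 20 mm wide; open, the fingers measure 115 mm over their backs; the gripper's body (75 mm by 178 mm) begins 61 mm behind the grasp point.
Start: joints at [1.234, 0.411, -0.013, 1.596, 0.006, 1.134, -0.082], TCP at [165.972, -602.564, 186.253] pointing down, gripper open.
Joint ranges: [-2.95, 2.95], [-0.29, 1.99], [-1.47, 1.44], [0.14, 2.54], [-1.03, 4.17], [0.13, 1.85], [-2.86, 2.86]. Speed limits (rad/s): [2.39, 2.39, 3.01, 3.01, 3.14, 3.14, 3.14].

INTERFACE

Orientations are given as a unit quaternion [w, x, y, z].
In Python, from bench import env gives the robot as it stands.
- The arm moves only by the tool arm_command, never from a script. Its argument "plan" is one flat list of numbers, 5 for each row, row after row: the shift along the world's x, y, z in m, then the turn about the world's z in degrees, then the finger opening in m, from 0 to 0.0878. In form: [x, y, z, turn, gripper, x, y, z, turn, gripper, ...]. A call has 1 to 10 rows; each row is the pose to reach, as a shift and turn from the pose commanded when the call began; what a row does not reach only later rows make up. A row lasts 1/12 s, in which the tool goes at most 41.7 mm and 7.16 degrees, less where a joint would pass 70% of its speed; a pose out of reach is approached as far as the arm can. A call with a gripper value outside its range is refused whole. The fingers move at their own pace and stop on an object; "force" is the grip in N (left out, the last holds). Time passes only in rows, so rows that repeat a pose let the fingers close. It gives the time, the measured TCP pose, the force and the opening at its end, in the units of the state.
- env.sense(): the state, without advancing time (a new reading comes with each control period).
- env.get_image(name): name is "scene" or "top" or "wrist"; returns a dict with "color" (400x640x3 uint8, red, green, blue), "K" (3x3 intrinsics, pixels), "xyz" and "rotation" of the camera in the world. Camera axes: x right, y up, looking along -z (the intrinsics and any distortion apply to the point x, -y, -z); pixel columns grow to the right and rows downward; lengths in mm; the calibration is good to about 2 mm. A picture is of the moment at which its call begins. There is no depth.
- env.sign_off(): hands the job in, once; it reports no verdict.
The state is a dict: "clock": time; "joint_positions": joint angles; "qvel": joint speeds; "joint_efforts": joint torques, N m; "tool_pos": TCP position; "tool_rot": TCP orientation; "force": force on the tool from outside, world axes, zero at the start; "torque": the same for the moment, N m; "finger_gap": finger opening in mm.
Only numpy, scipy, OpenCV 4.12 (cv2) and the standard library are available. Lean on these libraries where they do the work, as an engineer would, in place of code of your own. Each camera call takes 0.05 s, during which the arm holds its last target. There are 200 camera calls.

TASK

The chisel set is being put away: the narrowest and the widest already lie in the two end places of the green tray. Lay the four loose chisels from the mat into the four empty cork-lined lanes between them, one to a lane, so that the row runs in order of blade width from the narrowest to the widest; each lies flat in the middle of its lane, straight along it, level with the two already there and pointing the same way. Set each down gently, never dropped into the tray, and do not disturb the two end chisels.

Things in the scene. Friction and masses are not known exactly. Their poses are not given: they have to be found in the camera images.
- chisel_12: Loose on the dark mat (3 mm thick): bench chisel, blade 12 mm wide, lying on its back, about 207 mm long. Origin: on the underside, on the centreline, below the spot to grip, where the ash handle is octagonal, 23 mm wide and high, with upright flat sides; +x to the cutting edge, z up. Butt (32 mm thick) 85 mm behind the origin, brass ferrule (18 mm) 30 to 44 mm ahead, blade 51 to 122 mm ahead.
- chisel_19: Loose on the dark mat (3 mm thick): blade 19 mm wide; all six chisels share the build and axes of chisel_12 and differ only in blade width. The handle tapers evenly from 32 mm at the butt to 21 mm at the ferrule. Weight 0.13 to 0.27 kg, balanced within 15 mm of the origin. They lie about 77 mm apart, handles towards the robot.
- chisel_26: Loose on the dark mat (3 mm thick): blade 26 mm wide; else as chisel_12.
- chisel_33: Loose on the dark mat (3 mm thick): blade 33 mm wide; else as chisel_12.
- chisel_6: Already put away, not to be disturbed: the narrowest, blade 6 mm, built as chisel_12, lying in one end place of the green tray (which end varies), in line with the lanes, 54 mm beyond the outermost empty lane.
- chisel_40: Already put away, not to be disturbed: the widest, blade 40 mm, built as chisel_12, lying in the tray's other end place.
- lane_a: Empty lane of the green tray, lined with a fixed cork strip 234 x 42 mm, 3 mm thick, top 3 mm above its origin. Origin: on the centreline, under the spot where the origin of a chisel lying home belongs; +x along the lane to the blade end, as in the two chisels already there; z up. Four lanes side by side, 54 mm apart, in the row a, b, c, d (a at the -y end).
- lane_b: Lane as lane_a, 54 mm to its +y side. A chisel in a neighbouring lane leaves about 30 mm beside the gripped handle: open the fingers only a little there (36 to 40 mm between pads). The tray's rim stands 15 mm above the cork, 100 mm behind the origin and 137 mm ahead of it.
- lane_c: Lane as lane_a, 54 mm to the +y side of lane_b. Small black upstands 16 mm wide, tops 11 mm above the cork, stand midway between the lanes, 33 to 43 mm ahead of the origins; the ferrule lies in the 38 mm gap between two.
- lane_d: Lane as lane_a, 54 mm to the +y side of lane_c.
Mind the look-alikes: they are no part of the job. What is shaped like the chisel_33 but purple is not meant. Leave any turquoise look-alike of the chisel_26 alone.

How it is judged:
By the outcome, as a careful person would: the job done as asked, in the order asked, and still so for the second after the job is handed in, with the robot touching nothing.
It also fails if it takes over 112 s, if anything falls off the work surface, if the arm or the gripper's body presses on something with over 40 N, if the wrist force passes 120 N, or if a joint passes its speed limit or range.

## Working session

There is one attempt and no reset: what is moved stays moved. The work goes in short steps, Python scripts to look and compute and a tool call to move; the robot and the scene stay as the last step left them, time stands still between calls to the robot, and variables do not carry over. Pictures are saved under pics/ and viewed, about 12 in all and at most 16, crops included, and the job is handed in when it is done.

Besides the shell and the picture viewer there is one more tool, called after ">>>" as a command line: name --argument value ..., lists and objects as JSON in quotes. arm_command: Moves the arm, as the interface text tells. Its arguments: {"type":"object","properties":{"plan":{"type":"array"},"force":{"type":"number"}},"required":["plan"]}

```bash
ls; mkdir -p pics; cat > h.py <<'E'
import cv2,numpy as np
from bench import env
def save(name,f):
    d=env.get_image(name); cv2.imwrite(f,d["color"][:,:,::-1]); np.savez(f+'.npz',**{k:np.array(v) for k,v in d.items()}); return d
E
python3 - <<'E'
from h import *
for n in ("scene","top"):
    d=save(n,f"pics/{n}0.png"); print(n,{k:v for k,v in d.items() if k!="color"})
print(env.sense())
E
```

```text
pics
scene {'K': array([[478.89176451,   0.        , 314.95394186],
       [  0.        , 478.89176451, 202.26864765],
       [  0.        ,   0.        ,   1.        ]]), 'xyz': array([1128.91002539,   29.64324489, 1168.74925225]), 'rotation': array([0.69252851, 0.20318492, 0.1955187 , 0.66399743])}
top {'K': array([[419.47956933,   0.        , 319.93941117],
       [  0.        , 419.47956933, 199.22257566],
       [  0.        ,   0.        ,   1.        ]]), 'xyz': array([ 280.64845644,   74.50659736, 1454.4313752 ]), 'rotation': array([-0.70296049, -0.02883229,  0.03794858,  0.7096303 ])}
{'clock': 0.1, 'joint_positions': array([ 1.23377517,  0.41179976, -0.01274525,  1.59696546,  0.00560528,
        1.13427746, -0.08221559]), 'qvel': array([ 0.00052368, -0.00040918,  0.00045903, -0.00164529, -0.0013667 ,
       -0.00034956,  0.00210854]), 'joint_efforts': array([ 3.02709355e-03, -5.89097071e+01,  6.44082483e-01, -2.91711116e+01,
       -5.37448854e-02,  1.44641500e-02,  1.06992593e-04]), 'tool_pos': array([ 165.84016369, -602.07262085,  185.50348215]), 'tool_rot': array([-6.93233348e-04,  9.90977471e-01,  1.34026680e-01, -1.39791563e-04]), 'force': array([-0.9934008 ,  0.69577482,  0.42859293]), 'torque': array([-0.05083752,  0.04849606,  0.02705549]), 'finger_gap': 87.78895243204649}
```

View pics/top0.png

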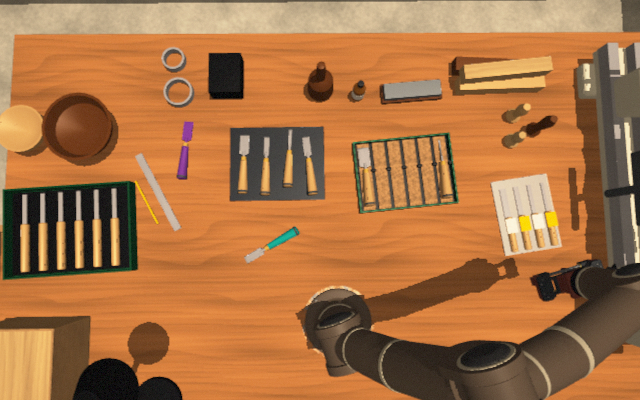

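View pics/scene0.png

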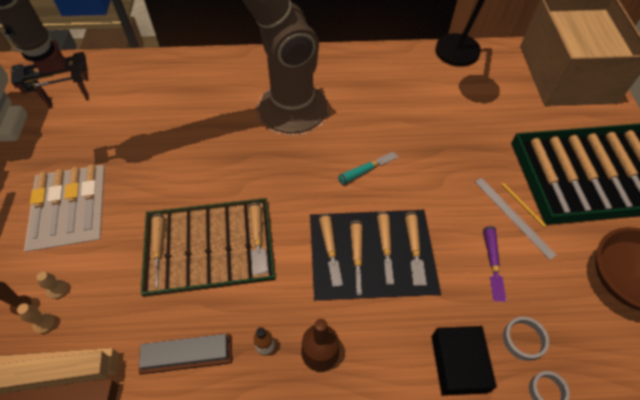

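The top view shows the mat chisels at about (244,165), (266,165), (290,160) and (310,165). The tray has the widest chisel at (366,180) on its +y side and the narrowest at (445,165) on its -y side. So lanes a to d take 12, 19, 26 and 33.

Look-alikes to leave alone:
- purple chisel at (185,150)
- turquoise chisel at (272,245)
- dark-green box set at (70,230)
- set on the white mat at (527,215)

I'll rectify the views for a close check.

```bash
cat >> h.py <<'E'
from scipy.spatial.transform import Rotation as R
def cam(d):
    q=np.array(d["rotation"]); Rm=R.from_quat([q[1],q[2],q[3],q[0]]).as_matrix(); return np.array(d["K"]),np.array(d["xyz"]),Rm
def proj(d,P):
    K,t,Rm=cam(d); p=(np.atleast_2d(P)-t)@Rm; u=K@np.array([p[:,0],-p[:,1],-p[:,2]]); return (u[:2]/u[2]).T
def rect(d,z,x0,x1,y0,y1,s):
    """plane image, s px/mm; up=+x, left=+y"""
    W=int((y1-y0)*s);H=int((x1-x0)*s)
    c,r=np.meshgrid(np.arange(W),np.arange(H))
    P=np.stack([x1-r/s,y1-c/s,np.full(c.shape,z)],-1).reshape(-1,3)
    m=proj(d,P).reshape(H,W,2).astype(np.float32)
    return cv2.remap(np.ascontiguousarray(d["color"][:,:,::-1]),m[...,0],m[...,1],cv2.INTER_CUBIC)
E
python3 - <<'E'
from h import *
ims=[]
for n in ("top","scene"):
    d=np.load(f"pics/{n}0.png.npz"); 
    im=rect(d,12,390,690,-390,410,1)
    for y in range(-350,410,50): cv2.putText(im,str(y),(410-y-10,10),0,.3,(255,255,255)); im[:14,410-y]=255
    for x in range(400,690,50): cv2.putText(im,str(x),(0,690-x),0,.3,(255,255,255)); 
    ims.append(im)
cv2.imwrite("pics/r0.png",np.vstack(ims))
E
```

```text
(no output)
```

View pics/r0.png

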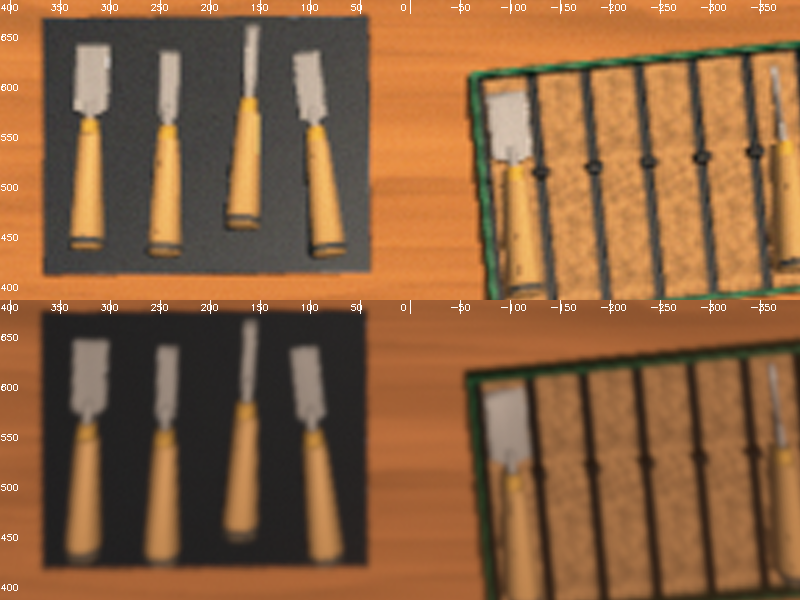

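On the mat, from the +y side, the blades are about 34, 21, 13 and 27 px (mm) wide. That makes them 33, 19, 12 and 26. Next I'll move the wrist camera over the tray.

>>> arm_command --plan '[0.02,0.03,0.03,-2,0.087,0.04,0.06,0.06,-4,0.087,0.06,0.08,0.09,-6,0.087,0.08,0.11,0.11,-8,0.087,0.105,0.13,0.13,-9,0.087,0.13,0.155,0.15,-10,0.087,0.155,0.18,0.165,-10,0.087,0.18,0.205,0.18,-10,0.087,0.205,0.23,0.19,-10,0.087,0.23,0.255,0.2,-10,0.087]'

```text
clock: 0.93
tool_pos: [396.9, -346.1, 387.0]
tool_rot: [0.0, 0.999, 0.047, 0.0]
force: [0.7, -1.0, 0.4]
finger_gap: 87.2
```

>>> arm_command --plan '[0.02,0.03,0.01,0,0.087,0.04,0.055,0.02,0,0.087,0.055,0.08,0.02,0,0.087,0.07,0.1,0.02,0,0.087,0.08,0.11,0.02,0,0.087,0.08,0.11,0.02,0,0.087,0.08,0.11,0.02,0,0.087]'

```text
clock: 1.52
tool_pos: [475.9, -237.4, 405.8]
tool_rot: [-0.0, 0.999, 0.048, -0.001]
force: [-1.1, 0.1, -0.4]
finger_gap: 87.3
```

```bash
python3 - <<'E'
from h import *
s=env.sense();print(s["clock"],s["tool_pos"],s["tool_rot"])
d=save("wrist","pics/w1.png"); print({k:v for k,v in d.items() if k!="color"})
E
```

```text
1.5167 [ 475.89912571 -237.35749854  405.7612578 ] [-1.24047374e-04  9.98855127e-01  4.78345320e-02 -5.26433481e-04]
{'K': array([[356.90977892,   0.        , 323.24432246],
       [  0.        , 356.90977892, 202.03242433],
       [  0.        ,   0.        ,   1.        ]]), 'xyz': array([ 541.47581486, -231.62606654,  603.10023188]), 'rotation': array([ 0.73484457, -0.09105448,  0.0827062 , -0.66698743])}
```

View pics/w1.png

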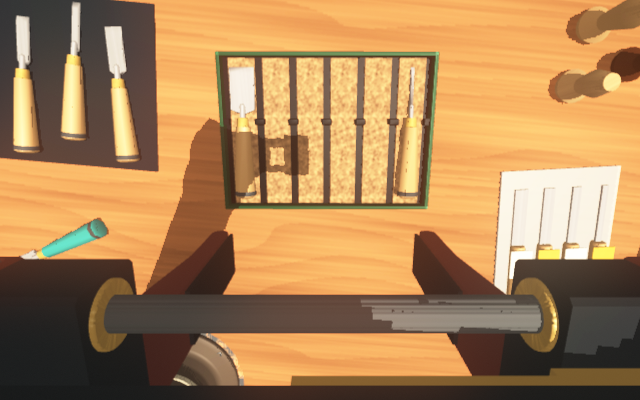

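The wrist view shows the whole tray at (215–440, 50–210), with the 40 mm chisel at x≈243 and the 6 mm at x≈410. Three of the mat chisels are also in view. I'll go lower over the tray, then over the mat, for precise measurements.

>>> arm_command --plan '[-0.005,0,-0.03,0,0.087,-0.01,0,-0.06,0,0.087,-0.015,0,-0.09,0,0.087,-0.02,0,-0.12,0,0.087,-0.025,0,-0.15,0,0.087,-0.03,0,-0.18,0,0.087,-0.03,0,-0.18,0,0.087,-0.03,0,-0.18,0,0.087]'

```text
clock: 2.23
tool_pos: [444.4, -238.6, 225.9]
tool_rot: [-0.0, 0.999, 0.046, -0.001]
force: [-0.1, 0.3, 1.2]
finger_gap: 87.0
```

```bash
python3 - <<'E'
from h import *
s=env.sense();print(s["clock"],s["tool_pos"],s["tool_rot"])
d=save("wrist","pics/w2.png")
E
```

```text
2.2333 [ 444.44172684 -238.64527468  225.89893436] [-4.14808783e-04  9.98944417e-01  4.59167894e-02 -1.23650096e-03]
```

>>> arm_command --plan '[0,0.04,0,0,0.087,0,0.08,0,0,0.087,0,0.12,0,0,0.087,0,0.16,0,0,0.087,0,0.2,0,0,0.087,0,0.24,0,0,0.087,0,0.28,0,0,0.087,0,0.32,0,0,0.087,0,0.36,0,0,0.087,0,0.4,0,0,0.087]'

```text
clock: 3.12
tool_pos: [447.5, 164.7, 229.2]
tool_rot: [-0.0, 0.999, 0.047, 0.002]
force: [0.2, -1.1, -0.8]
finger_gap: 87.0
```

>>> arm_command --plan '[0,0.03,0,0,0.087,0,0.03,0,0,0.087,0,0.03,0,0,0.087,0,0.03,0,0,0.087]'

```text
clock: 3.45
tool_pos: [447.1, 192.0, 227.6]
tool_rot: [0.0, 0.999, 0.047, 0.001]
force: [0.7, -0.1, -0.5]
finger_gap: 87.1
```

```bash
python3 - <<'E'
from h import *
s=env.sense();print(s["clock"],s["tool_pos"],s["tool_rot"])
d=save("wrist","pics/w3.png")
a=rect(np.load("pics/w2.png.npz"),6,375,645,-405,-65,2); cv2.imwrite("pics/r2.png",a)
a=rect(d,10,400,670,40,380,2); cv2.imwrite("pics/r3.png",a)
E
```

```text
3.45 [447.11850331 191.99559422 227.62709334] [2.57850394e-05 9.98902661e-01 4.68229927e-02 1.03993406e-03]
```

View pics/r2.png

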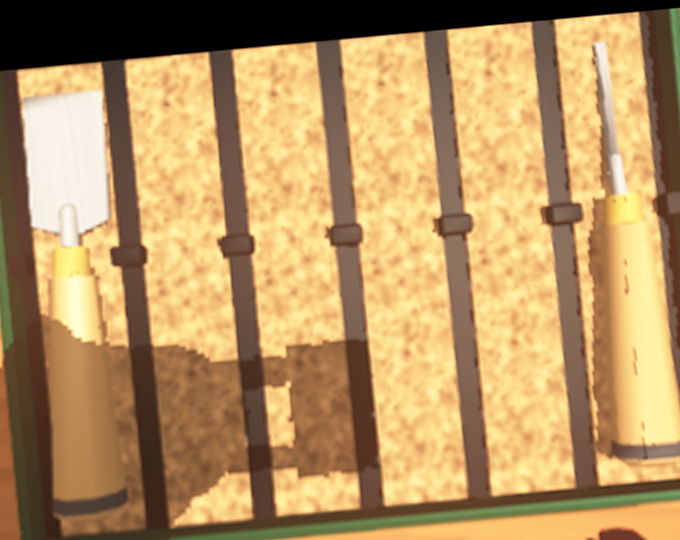

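View pics/r3.png

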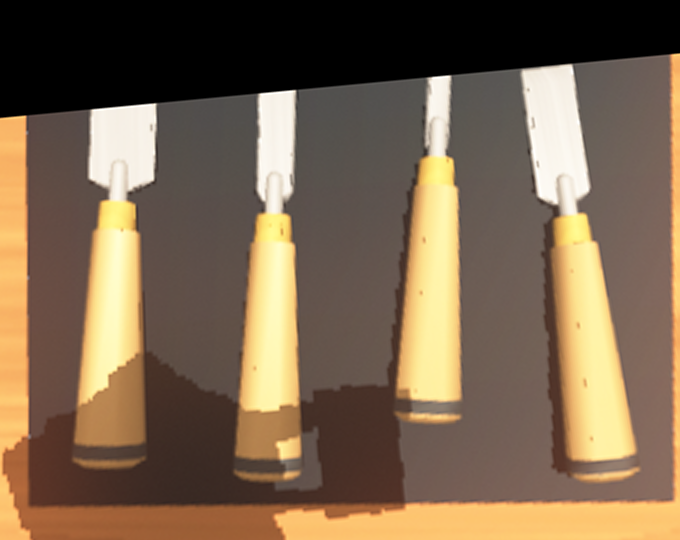

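The tray lanes run at about +5.4° yaw, with upstands at roughly (129,255) to (562,213) in r2. In r3 the four chisels have their ferrules at (120,201), (275,213), (438,157) and (570,214). I'll convert these to poses.

```bash
cat > m.py <<'E'
from h import *
def pose(C,z0,x1,y1,base,ff,fb,bt,pr=True,n=""):
    def P(c,h):
        p=np.array([x1-c[1]/2,y1-c[0]/2,z0]); t=(base+h-C[2])/(z0-C[2]); return (C+t*(p-C))[:2]
    a,b,e=P(ff,10),P(fb,10),P(bt,18)
    v=a-e; yaw=np.arctan2(v[1],v[0]); u=np.array([np.cos(yaw),np.sin(yaw)]); nrm=np.array([-u[1],u[0]])
    along=np.mean([a@u-44,b@u-30]); lat=np.mean([(a+b)@nrm/2,e@nrm]) 
    # line through front and butt at origin
    o=a-44*u
    o=u*along+nrm*(o@nrm)
    print(n,"origin",o.round(1),"yaw",np.degrees(yaw).round(2),"ff-butt",np.linalg.norm(v).round(1)); return o,yaw
E
python3 - <<'E'
from m import *
C2=np.load("pics/w2.png.npz")["xyz"];C3=np.load("pics/w3.png.npz")["xyz"];print(C2,C3)
for n,a in dict(c33=((120,201),(116.5,229),(110,465)),c19=((275,213),(273,241),(267,478)),c12=((438,157),(434.5,184),(428,418)),c26=((570,214),(574,244),(603,478))).items(): pose(C3,10,670,380,3,*a,n=n)
for base in (3,8):
    o6,_=pose(C2,6,645,-65,base,(622,195),(625,222),(648,455),n="6")
    o40,_=pose(C2,6,645,-65,base,(70,248),(71,274),(91,512),n="40")
    v=o40-o6; print("row dir",np.degrees(np.arctan2(-v[0],v[1])),np.linalg.norm(v)/5)
    for i,l in enumerate("abcd"): print(l,(o6+v*(i+1)/5).round(1))
    for k,z in ((1,0),(5,11)):
        pass
    ups=np.array([(129,255),(237,244),(345,234),(454,223),(562,213)])
    p=np.c_[645-ups[:,1]/2,-65-ups[:,0]/2,np.full(5,6)]; t=(base+11-C2[2])/(6-C2[2]); q=(C2+t*(p-C2))[:,:2]
    print("upst",q.round(1).tolist(), np.linalg.norm(q[0]-q[4])/4)
    w=(q[0]-q[4]); a=np.arctan2(-w[0],w[1]); print("dir",np.degrees(a)); u=np.array([np.cos(a),np.sin(a)])
    for i,l in enumerate("abcd"): print(l,((q[4-i]+q[3-i])/2-38*u).round(1))
E
```

```text
[ 510.3442116  -233.25859929  423.12476424] [512.08131309 197.6010395  425.14219922]
c33 origin [525.1 320. ] yaw -1.11 ff-butt 129.6
c19 origin [519.2 243.2] yaw -1.33 ff-butt 130.0
c12 origin [547.2 163.2] yaw -2.48 ff-butt 128.7
c26 origin [518.4  90.9] yaw 6.21 ff-butt 130.2
6 origin [ 503.3 -377. ] yaw 4.44 ff-butt 126.4
40 origin [ 477.7 -106.5] yaw 5.68 ff-butt 128.1
row dir 5.424709320561382 54.33494482164484
a [ 498.2 -322.9]
b [ 493.1 -268.8]
c [ 487.9 -214.7]
d [ 482.8 -160.6]
upst [[517.4, -131.5], [522.8, -184.5], [527.7, -237.4], [533.1, -290.9], [538.0, -343.8]] 53.33609223473228
dir 5.540226500149051
a [ 497.7 -321. ]
b [ 492.5 -267.8]
c [ 487.4 -214.6]
d [ 482.2 -161.6]
6 origin [ 503.  -375.3] yaw 4.43 ff-butt 124.9
40 origin [ 477.6 -108.1] yaw 5.69 ff-butt 126.5
row dir 5.424749148064322 53.66601282526534
a [ 497.9 -321.8]
b [ 492.8 -268.4]
c [ 487.7 -215. ]
d [ 482.7 -161.6]
upst [[517.3, -132.7], [522.6, -185.1], [527.4, -237.4], [532.8, -290.2], [537.6, -342.5]] 52.68426060663099
dir 5.540226500149073
a [ 497.4 -320. ]
b [ 492.3 -267.4]
c [ 487.2 -214.9]
d [ 482.1 -162.6]
```

>>> arm_command --plan '[0.016,0.025,-0.02,-2,0.06,0.032,0.05,-0.04,-4,0.05,0.048,0.076,-0.06,-6,0.05,0.064,0.102,-0.08,-6.5,0.05,0.079,0.1275,-0.1,-6.5,0.05,0.079,0.1275,-0.12,-6.5,0.05,0.079,0.1275,-0.14,-6.5,0.05,0.079,0.1275,-0.16,-6.5,0.05,0.079,0.1275,-0.16,-6.5,0.05,0.079,0.1275,-0.16,-6.5,0.05]' --force 25

```text
clock: 4.33
tool_pos: [525.5, 318.0, 66.0]
tool_rot: [0.001, 1.0, -0.011, -0.001]
force: [-0.8, -0.3, 0.7]
finger_gap: 49.9
```

```bash
python3 - <<'E'
from h import *
s=env.sense();print(s["clock"],s["tool_pos"],s["tool_rot"],s["finger_gap"])
d=save("wrist","pics/w4.png")
E
```

```text
4.3333 [525.51205168 318.0205799   66.00456466] [ 7.89499545e-04  9.99942175e-01 -1.07105586e-02 -5.53805410e-04] 49.90044331316532
```

View pics/w4.png

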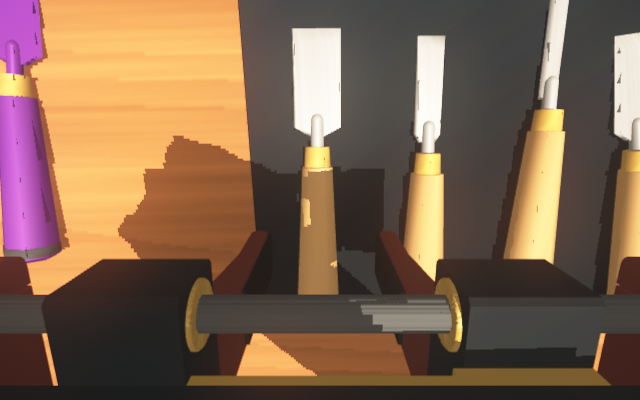

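This is the widest loose blade (49 px against 27 px for its neighbour), lying between the fingers. The purple one is well clear. Descending and closing.

>>> arm_command --plan '[0,0.001,-0.02,0,0.05,0,0.001,-0.04,0,0.05,0,0.001,-0.052,0,0.05,0,0.001,-0.058,0,0.05,0,0.001,-0.058,0,0.05,0,0.001,-0.058,0,0.015,0,0.001,-0.058,0,0.015,0,0.001,-0.058,0,0.015,0,0.001,-0.058,0,0.015,0,0.001,-0.058,0,0.015]'

```text
clock: 5.22
tool_pos: [525.3, 321.1, 8.8]
tool_rot: [-0.0, 1.0, -0.01, 0.0]
force: [0.1, 0.2, 0.2]
finger_gap: 19.8
```

```bash
python3 - <<'E'
from h import *
s=env.sense();print(s["clock"],s["tool_pos"],s["tool_rot"],s["finger_gap"],s["force"])
E
```

```text
5.2167 [525.25062639 321.1429093    8.80887232] [-1.83956155e-04  9.99954121e-01 -9.57043917e-03  3.59744538e-04] 19.84337403667762 [0.07460864 0.22191341 0.20715392]
```

>>> arm_command --plan '[0,0,0,0,0.015,0,0,0,0,0.015,0,0,0,0,0.015,0,0,0,0,0.015]'

```text
clock: 5.55
tool_pos: [524.9, 320.9, 8.2]
tool_rot: [0.0, 1.0, -0.01, -0.0]
force: [0.2, 0.4, 0.6]
finger_gap: 14.7
```

```bash
python3 - <<'E'
from h import *
d=save("wrist","pics/w5.png"); e=save("scene","pics/s5.png")
a=cv2.resize(e["color"][200:320,300:460,::-1],(640,480),interpolation=3)
cv2.imwrite("pics/v5.png",np.hstack([cv2.resize(d["color"][:,160:480,::-1],(384,480)),a[:,:416]]))
print(env.sense()["tool_pos"],env.sense()["finger_gap"])
E
```

```text
[524.94366689 320.90221919   8.19798614] 14.880866001150078
```

View pics/v5.png

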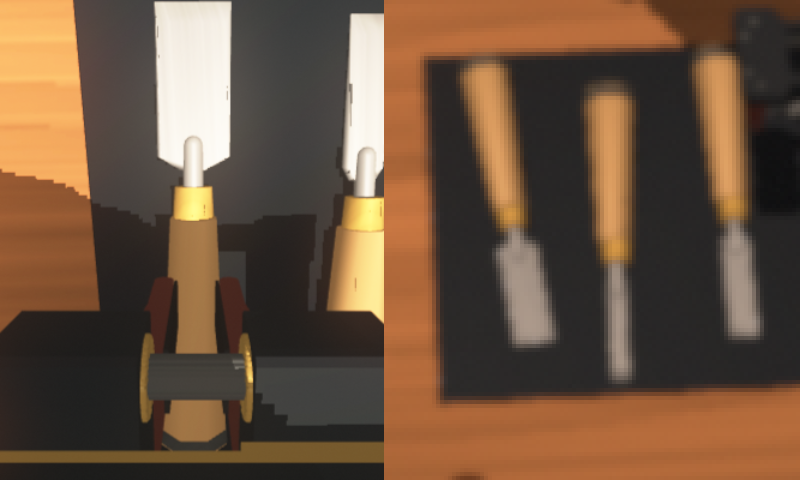

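Visually the fingers are against the handle, although the gap reads low. I'll command a fuller close and a small lift to test the grip.

>>> arm_command --plan '[0,0,0,0,0.0,0,0,0,0,0.0,0,0,0,0,0.0,0,0,0,0,0.0,0,0,0.005,0,0.0,0,0,0.015,0,0.0,0,0,0.025,0,0.0,0,0,0.025,0,0.0,0,0,0.025,0,0.0]'

```text
clock: 6.4
tool_pos: [525.8, 321.4, 34.6]
tool_rot: [-0.001, 1.0, -0.01, 0.001]
force: [0.7, -1.3, 0.0]
finger_gap: 0.2
```

```bash
python3 - <<'E'
from h import *
d=save("wrist","pics/w6.png")
cv2.imwrite("pics/v6.png",d["color"][:,160:480,::-1])
s=env.sense();print(s["tool_pos"],s["finger_gap"],s["force"],s["torque"])
E
```

```text
[525.37523448 321.01260793  33.90891274] 0.5115750905490031 [-0.67095606 -0.08639988  0.2028503 ] [ 0.00117573  0.01638838 -0.01226186]
```

View pics/v6.png

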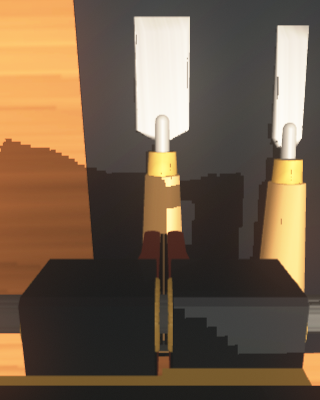

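The fingers closed above the handle and gripped nothing. The chisel looks undisturbed at (162,165). The tips must really be higher than I assumed, so I'll check where the TCP projects in the wrist image.

```bash
python3 - <<'E'
from h import *
d=save("wrist","pics/w7.png"); s=env.sense(); t=s["tool_pos"]; print(t,d["xyz"],d["rotation"])
for h in range(-10,90,10): print(h,proj(d,t+[0,0,h]).round(1))
im=cv2.resize(d["color"][200:400,240:400,::-1],(640,800),interpolation=3)[:600]
for h in (0,20,40):
    u=proj(d,t+[0,0,h])[0]; cv2.circle(im,(int((u[0]-240)*4),int((u[1]-200)*4)),4,(0,255-5*h,6*h),-1)
cv2.imwrite("pics/v7.png",im)
# all-view check of chisel ferrule in w6/w3
E
```

```text
[525.07483227 320.83282926  33.42610584] [590.78740821 319.12963165 231.35381698] [-0.69537173  0.08537566 -0.08712551  0.70822193]
-10 [[322.5 224.1]]
0 [[322.5 229.2]]
10 [[322.4 234.9]]
20 [[322.4 241.2]]
30 [[322.3 248.2]]
40 [[322.3 255.9]]
50 [[322.2 264.6]]
60 [[322.1 274.4]]
70 [[322.1 285.6]]
80 [[322.  298.5]]
```

View pics/v7.png

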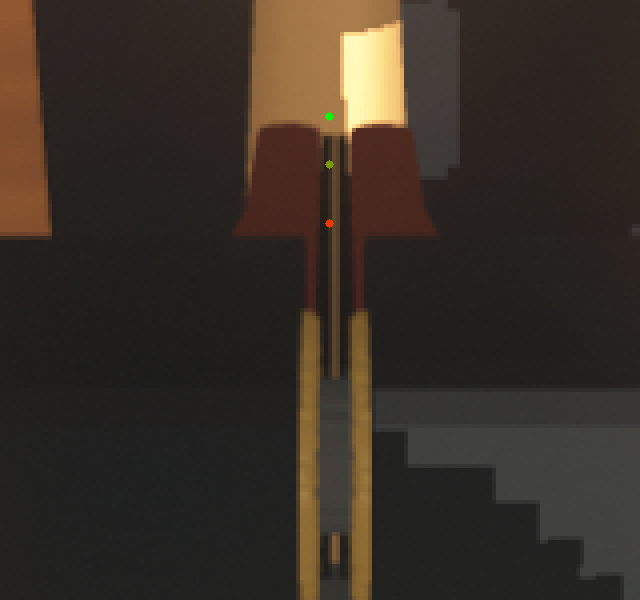

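The tip front edge is at row 232 in the image. With 20 mm wide pads it should be well above that if the tips were at the reported height, so I'll work out what height the picture implies.

```bash
python3 - <<'E'
from h import *
d=np.load("pics/w7.png.npz"); t=np.array([525.1,320.9,33.6])
for dx in (8,10,12): print(dx,[(h,proj(d,t+[dx,0,h]).round(0)[0][1]) for h in range(-5,50,5)])
d=np.load("pics/w4.png.npz"); t=np.array([525.3,319,66.2])
# open fingers front tip edge in w4 at about rows 232, cols 262 and 385
for h in range(0,50,10): print(h,proj(d,t+[10,25,h]).round(0),proj(d,t+[10,-25,h]).round(0))
s=np.load("pics/s5.png.npz")
E
```

```text
8 [(-5, np.float64(214.0)), (0, np.float64(216.0)), (5, np.float64(219.0)), (10, np.float64(221.0)), (15, np.float64(224.0)), (20, np.float64(227.0)), (25, np.float64(230.0)), (30, np.float64(233.0)), (35, np.float64(236.0)), (40, np.float64(240.0)), (45, np.float64(244.0))]
10 [(-5, np.float64(210.0)), (0, np.float64(213.0)), (5, np.float64(215.0)), (10, np.float64(218.0)), (15, np.float64(220.0)), (20, np.float64(223.0)), (25, np.float64(226.0)), (30, np.float64(229.0)), (35, np.float64(233.0)), (40, np.float64(236.0)), (45, np.float64(240.0))]
12 [(-5, np.float64(207.0)), (0, np.float64(209.0)), (5, np.float64(212.0)), (10, np.float64(214.0)), (15, np.float64(217.0)), (20, np.float64(219.0)), (25, np.float64(222.0)), (30, np.float64(225.0)), (35, np.float64(229.0)), (40, np.float64(232.0)), (45, np.float64(236.0))]
0 [[277. 214.]] [[364. 212.]]
10 [[274. 219.]] [[366. 217.]]
20 [[272. 224.]] [[368. 223.]]
30 [[269. 231.]] [[370. 229.]]
40 [[266. 238.]] [[373. 235.]]
```

The picture implies the tips sit about 30 mm above the reported TCP. I'll reopen and feel the way down in small steps.

>>> arm_command --plan '[0,0,0,0,0.05,0,0,0,0,0.05,0,0,0,0,0.05,0,0,0,0,0.05,0,0,0,0,0.05,0,0,0,0,0.05,0,0,0,0,0.05,0,0,0,0,0.05,0,0,-0.012,0,0.05,0,0,-0.025,0,0.05]'

```text
clock: 7.33
tool_pos: [525.6, 321.2, 8.0]
tool_rot: [-0.0, 1.0, -0.01, 0.001]
force: [1.0, 0.9, -1.1]
finger_gap: 50.0
```

>>> arm_command --plan '[0,0,-0.003,0,0.05,0,0,-0.006,0,0.05,0,0,-0.009,0,0.05,0,0,-0.009,0,0.05]'

```text
clock: 7.67
tool_pos: [524.6, 320.8, -1.5]
tool_rot: [0.0, 1.0, -0.01, -0.0]
force: [-0.2, 0.6, -0.6]
finger_gap: 50.0
```

```bash
python3 - <<'E'
from h import *
d=save("wrist","pics/w8.png")
s=env.sense();t=s["tool_pos"];print(t,s["finger_gap"],s["force"],s["torque"]);print(d["xyz"])
cv2.imwrite("pics/v8.png",d["color"][:,:,::-1])
E
```

```text
[524.80448252 320.95226227  -1.04960086] 49.8935298963058 [ 0.54390704  0.4944745  -0.05424438] [ 0.02840837  0.03608654 -0.02959925]
[590.43691347 319.09039015 195.77317465]
```

View pics/v8.png

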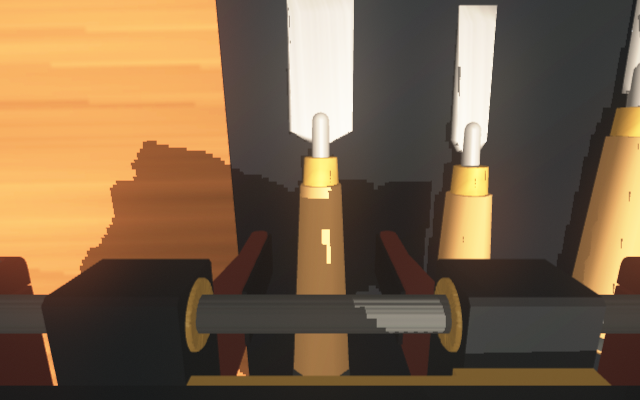

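No contact at a reported -1 mm, so the offset is real. I'll continue down carefully.

>>> arm_command --plan '[0,0,-0.002,0,0.05,0,0,-0.004,0,0.05,0,0,-0.006,0,0.05,0,0,-0.008,0,0.05,0,0,-0.008,0,0.05]'

```text
clock: 8.13
tool_pos: [524.8, 320.8, -9.1]
tool_rot: [0.0, 1.0, -0.01, -0.0]
force: [-0.4, -0.1, 0.5]
finger_gap: 50.0
```

>>> arm_command --plan '[0,0,-0.002,0,0.05,0,0,-0.004,0,0.05,0,0,-0.006,0,0.05,0,0,-0.006,0,0.05,0,0,-0.006,0,0.05]'

```text
clock: 8.55
tool_pos: [524.9, 320.9, -14.9]
tool_rot: [0.0, 1.0, -0.01, -0.0]
force: [-0.9, 0.9, -0.6]
finger_gap: 49.8
```

>>> arm_command --plan '[0,0,-0.001,0,0.05,0,0,-0.002,0,0.05,0,0,-0.003,0,0.05,0,0,-0.004,0,0.05,0,0,-0.004,0,0.05]'

```text
clock: 8.97
tool_pos: [524.8, 320.8, -19.0]
tool_rot: [0.0, 1.0, -0.01, -0.0]
force: [-0.6, -0.1, -0.1]
finger_gap: 49.9
```

>>> arm_command --plan '[0,0,-0.001,0,0.05,0,0,-0.002,0,0.05,0,0,-0.003,0,0.05,0,0,-0.003,0,0.05]'

```text
clock: 9.3
tool_pos: [524.9, 320.8, -22.0]
tool_rot: [0.0, 1.0, -0.01, -0.0]
force: [-1.6, -0.7, -0.5]
finger_gap: 50.2
```

>>> arm_command --plan '[0,0,0,0,0.03,0,0,0,0,0.03,0,0,0,0,0.03,0,0,0,0,0.03,0,0,0,0,0.015,0,0,0,0,0.015,0,0,0,0,0.015,0,0,0,0,0.015,0,0,0,0,0.015]' --force 20

```text
clock: 10.05
tool_pos: [525.0, 321.2, -21.7]
tool_rot: [-0.0, 1.0, -0.01, 0.0]
force: [-0.1, 1.1, 0.4]
finger_gap: 23.4
```

Gripped at 23.4 mm, which is the handle width. Lifting and carrying to lane d.

>>> arm_command --plan '[0,0,0,0,0.01,0,0,0.01,0,0.01,0,0,0.025,0,0.01,0,0,0.045,0,0.01,0,0,0.065,0,0.01,0,0,0.08,0,0.01,0,0,0.08,0,0.01,0,0,0.08,0,0.01]' --force 35

```text
clock: 10.72
tool_pos: [525.4, 320.7, 58.9]
tool_rot: [-0.0, 1.0, -0.01, 0.001]
force: [0.2, -0.1, -3.2]
finger_gap: 23.3
```

>>> arm_command --plan '[-0.002,-0.01,0,0,0.01,-0.005,-0.03,0,1,0.01,-0.008,-0.06,0,2,0.01,-0.01,-0.09,0,3,0.01,-0.013,-0.12,0,4,0.01,-0.016,-0.15,0,5,0.01,-0.018,-0.18,0,6,0.01,-0.02,-0.21,0,6.6,0.01,-0.023,-0.24,0,6.6,0.01,-0.026,-0.27,0,6.6,0.01]'

```text
clock: 11.55
tool_pos: [497.1, 48.5, 56.9]
tool_rot: [0.0, 0.999, 0.048, -0.001]
force: [1.5, -0.5, -2.2]
finger_gap: 23.4
```

>>> arm_command --plan '[-0.002,-0.03,0,0,0.01,-0.004,-0.06,0,0,0.01,-0.006,-0.09,0,0,0.01,-0.008,-0.12,0,0,0.01,-0.01,-0.15,0,0,0.01,-0.012,-0.175,0,0,0.01,-0.014,-0.195,0,0,0.01,-0.016,-0.2114,0,0,0.01,-0.0163,-0.2114,0,0,0.01,-0.0163,-0.2114,0,0,0.01]'

```text
clock: 12.38
tool_pos: [480.9, -161.5, 57.1]
tool_rot: [-0.0, 0.999, 0.047, -0.001]
force: [-0.2, 1.3, -2.6]
finger_gap: 23.5
```

```bash
python3 - <<'E'
from h import *
d=save("wrist","pics/w9.png")
s=env.sense();t=s["tool_pos"];print(t,s["tool_rot"],s["finger_gap"],s["force"],s["torque"]);print(d["xyz"])
cv2.imwrite("pics/v9.png",d["color"][:,:,::-1])
E
```

```text
[ 481.44136388 -160.25635069   57.36397209] [-4.78742878e-04  9.98867894e-01  4.75600499e-02 -8.61591854e-04] 23.637641294418025 [-0.38253598  0.18664349 -2.72288526] [ 0.07732772 -0.00711065  0.03737309]
[ 546.71126156 -155.97794764  254.27769618]
```

View pics/v9.png

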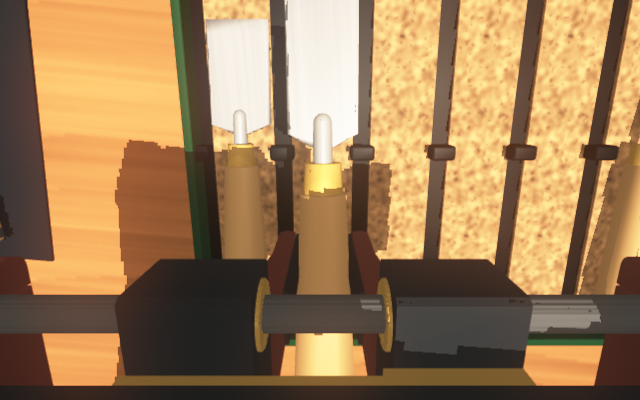

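The chisel is held over lane d, with its ferrule at (322,178) between the upstands at (282,152) and (361,152). Lowering.

>>> arm_command --plan '[0,0,-0.015,0,0.01,0,0,-0.03,0,0.01,0,0,-0.045,0,0.01,0,0,-0.055,0,0.01,0,0,-0.062,0,0.01,0,0,-0.067,0,0.01,0,0,-0.071,0,0.01,0,0,-0.071,0,0.01,0,0,-0.071,0,0.01]'

```text
clock: 13.18
tool_pos: [482.9, -160.4, -12.5]
tool_rot: [0.0, 0.999, 0.048, 0.0]
force: [0.2, 0.2, -1.6]
finger_gap: 23.0
```

>>> arm_command --plan '[0,0,-0.001,0,0.01,0,0,-0.002,0,0.01,0,0,-0.002,0,0.01]'

```text
clock: 13.43
tool_pos: [482.8, -160.6, -14.5]
tool_rot: [0.0, 0.999, 0.048, 0.0]
force: [0.5, 0.0, -2.3]
finger_gap: 23.2
```

>>> arm_command --plan '[0,0,-0.001,0,0.01,0,0,-0.001,0,0.01,0,0,-0.001,0,0.01]'

```text
clock: 13.68
tool_pos: [482.7, -160.5, -15.7]
tool_rot: [0.0, 0.999, 0.048, 0.0]
force: [1.1, 0.4, -2.1]
finger_gap: 23.5
```

>>> arm_command --plan '[0,0,-0.001,0,0.01,0,0,-0.001,0,0.01,0,0,-0.001,0,0.01]'

```text
clock: 13.93
tool_pos: [482.7, -160.4, -16.8]
tool_rot: [-0.0, 0.999, 0.048, -0.0]
force: [-0.5, -0.3, -2.6]
finger_gap: 23.5
```

Commanded z is about -16.8. Continuing in 0.7 mm steps until contact.

>>> arm_command --plan '[0,0,-0.0008,0,0.01,0,0,-0.0008,0,0.01,0,0,-0.0008,0,0.01]'

```text
clock: 14.18
tool_pos: [482.7, -160.4, -17.6]
tool_rot: [-0.0, 0.999, 0.048, 0.0]
force: [-0.3, -0.1, -1.9]
finger_gap: 23.4
```

>>> arm_command --plan '[0,0,-0.0007,0,0.01,0,0,-0.0007,0,0.01,0,0,-0.0007,0,0.01]'

```text
clock: 14.43
tool_pos: [482.8, -160.5, -17.7]
tool_rot: [0.0, 0.999, 0.048, 0.0]
force: [-1.8, 0.5, 5.0]
finger_gap: 23.7
```

>>> arm_command --plan '[0,0,-0.0007,0,0.01,0,0,-0.0007,0,0.01,0,0,-0.0007,0,0.01]'

```text
clock: 14.68
tool_pos: [482.8, -160.5, -17.8]
tool_rot: [0.0, 0.999, 0.048, 0.0]
force: [-3.6, 1.0, 14.3]
finger_gap: 23.3
```

Contact at reported z ≈ -17.7. I'll ease off, release, rise and survey from the earlier w2 pose.

>>> arm_command --plan '[0,0,0.0008,0,0.01,0,0,0.0008,0,0.03,0,0,0.0008,0,0.038,0,0,0.0008,0,0.038,0,0,0.0008,0,0.038,0,0,0.0008,0,0.038,0,0,0.01,0,0.038,0,0,0.03,0,0.038,0,0,0.06,0,0.038,0,0,0.09,0,0.038]'

```text
clock: 15.52
tool_pos: [482.0, -159.9, 72.1]
tool_rot: [-0.001, 0.999, 0.048, -0.001]
force: [0.9, -0.6, -0.5]
finger_gap: 37.8
```

>>> arm_command --plan '[-0.007,-0.015,0.03,0,0.05,-0.014,-0.03,0.06,0,0.05,-0.021,-0.045,0.09,0,0.05,-0.028,-0.06,0.12,0,0.05,-0.037,-0.078,0.15,0,0.05,-0.037,-0.078,0.155,0,0.05,-0.037,-0.078,0.155,0,0.05,-0.037,-0.078,0.155,0,0.05]'

```text
clock: 16.18
tool_pos: [445.6, -237.9, 226.0]
tool_rot: [0.0, 0.999, 0.048, 0.0]
force: [0.2, 0.4, -0.2]
finger_gap: 49.9
```

```bash
python3 - <<'E'
from h import *
s=env.sense();print(s["clock"],s["tool_pos"],s["tool_rot"])
d=save("wrist","pics/w10.png");print(d["xyz"])
a=rect(d,10,375,645,-405,-65,2); cv2.imwrite("pics/r10.png",a)
E
```

```text
16.1833 [ 445.58656734 -237.88027095  226.00603363] [3.73002242e-05 9.98845086e-01 4.80465908e-02 1.31580325e-04]
[ 510.88786731 -232.09099506  423.39883058]
```

View pics/r10.png

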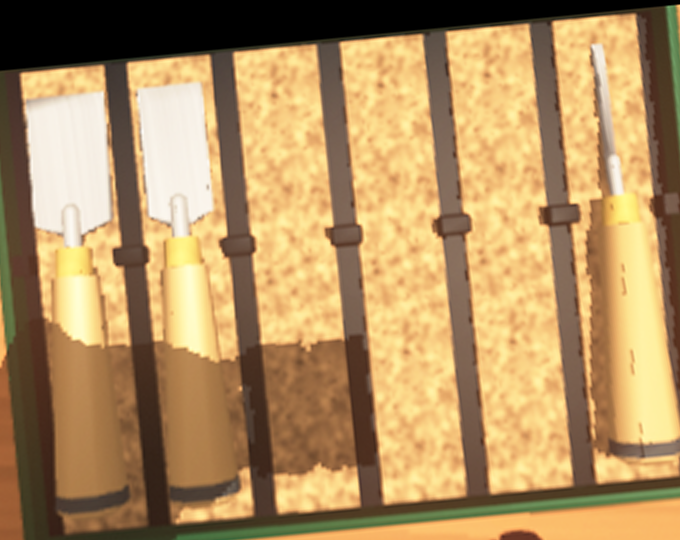

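The 33 matches the 40: ferrule fronts at (181,238) and (73,249), butts at (204,500) and (93,510), so it is level and parallel in lane d. Next is the 26 at (518, 91).

>>> arm_command --plan '[0.008,0.035,-0.02,0,0.05,0.016,0.07,-0.04,0,0.05,0.024,0.105,-0.06,0.7,0.05,0.032,0.14,-0.08,0.7,0.05,0.04,0.175,-0.1,0.7,0.05,0.048,0.21,-0.12,0.7,0.05,0.056,0.245,-0.14,0.7,0.05,0.064,0.28,-0.155,0.7,0.05,0.07,0.31,-0.165,0.7,0.05,0.0727,0.3299,-0.176,0.7,0.05]'

```text
clock: 17.07
tool_pos: [516.8, 96.7, 47.9]
tool_rot: [-0.001, 0.998, 0.057, -0.001]
force: [-0.3, -0.7, 0.3]
finger_gap: 49.7
```

>>> arm_command --plan '[0,0,0,0,0.05,0,0,-0.02,0,0.05,0,0,-0.04,0,0.05,0,0,-0.055,0,0.05,0,0,-0.065,0,0.05,0,0,-0.0718,0,0.05,0,0,-0.0718,0,0.05,0,0,-0.0718,0,0.05,0,0,-0.0718,0,0.03,0,0,-0.0718,0,0.03]' --force 20

```text
clock: 17.9
tool_pos: [519.0, 91.5, -20.9]
tool_rot: [-0.0, 0.999, 0.054, 0.001]
force: [-0.7, 0.6, -0.0]
finger_gap: 40.1
```

>>> arm_command --plan '[0,0,0,0,0.03,0,0,0,0,0.03,0,0,0,0,0.01,0,0,0,0,0.01,0,0,0,0,0.01,0,0,0,0,0.01,0,0,0,0,0.01]'

```text
clock: 18.48
tool_pos: [518.6, 91.4, -21.5]
tool_rot: [0.0, 0.999, 0.054, 0.0]
force: [-0.3, -0.4, 5.3]
finger_gap: 23.7
```

>>> arm_command --plan '[0,0,0,0,0.01,0,0,0.01,0,0.01,0,0,0.025,0,0.01,0,0,0.045,0,0.01,0,0,0.065,0,0.01,0,0,0.08,0,0.01,0,0,0.08,0,0.01,0,0,0.08,0,0.01]' --force 35

```text
clock: 19.15
tool_pos: [518.7, 91.3, 58.7]
tool_rot: [0.0, 0.999, 0.054, 0.001]
force: [0.7, -0.7, -2.1]
finger_gap: 23.4
```

>>> arm_command --plan '[-0.001,-0.01,0,0,0.01,-0.003,-0.03,0,0,0.01,-0.006,-0.06,0,-0.7,0.01,-0.009,-0.09,0,-0.7,0.01,-0.012,-0.12,0,-0.7,0.01,-0.015,-0.15,0,-0.7,0.01,-0.018,-0.18,0,-0.7,0.01,-0.021,-0.21,0,-0.7,0.01,-0.024,-0.24,0,-0.7,0.01,-0.027,-0.265,0,-0.7,0.01]'

```text
clock: 19.98
tool_pos: [489.3, -176.5, 56.7]
tool_rot: [-0.0, 0.999, 0.047, -0.001]
force: [0.6, 0.2, -1.8]
finger_gap: 23.2
```

>>> arm_command --plan '[-0.002,-0.02,0,0,0.01,-0.003,-0.033,0,0,0.01,-0.0036,-0.0413,0,0,0.01,-0.0036,-0.0413,0,0,0.01,-0.0036,-0.0413,0,0,0.01,-0.0036,-0.0413,-0.02,0,0.01,-0.0036,-0.0413,-0.04,0,0.01,-0.0036,-0.0413,-0.055,0,0.01,-0.0036,-0.0413,-0.062,0,0.01,-0.0036,-0.0413,-0.062,0,0.01]'

```text
clock: 20.82
tool_pos: [487.0, -212.8, -5.1]
tool_rot: [-0.001, 0.999, 0.049, -0.001]
force: [0.0, 0.4, -1.0]
finger_gap: 23.2
```

>>> arm_command --plan '[0,0,-0.004,0,0.01,0,0,-0.008,0,0.01,0,0,-0.011,0,0.01,0,0,-0.012,0,0.01,0,0,-0.0125,0,0.01,0,0,-0.0125,0,0.01]'

```text
clock: 21.32
tool_pos: [487.9, -215.0, -16.1]
tool_rot: [0.0, 0.999, 0.048, 0.0]
force: [0.3, -0.5, -1.7]
finger_gap: 23.5
```

>>> arm_command --plan '[0,0,-0.0008,0,0.01,0,0,-0.0008,0,0.01,0,0,-0.0008,0,0.01]'

```text
clock: 21.57
tool_pos: [487.8, -214.9, -16.9]
tool_rot: [0.0, 0.999, 0.048, 0.0]
force: [-0.5, 0.3, -1.1]
finger_gap: 23.6
```

>>> arm_command --plan '[0,0,-0.0007,0,0.01,0,0,-0.0007,0,0.01,0,0,-0.0007,0,0.01]'

```text
clock: 21.82
tool_pos: [487.9, -215.0, -17.4]
tool_rot: [0.0, 0.999, 0.048, 0.0]
force: [-1.2, -0.5, 4.1]
finger_gap: 23.1
```

>>> arm_command --plan '[0,0,0,0,0.03,0,0,0,0,0.038,0,0,0,0,0.038,0,0,0,0,0.038,0,0,0,0,0.038,0,0,0.01,0,0.038,0,0,0.03,0,0.038,0,0,0.06,0,0.038,0,0,0.09,0,0.038,0,0,0.1,0,0.05]'

```text
clock: 22.65
tool_pos: [489.9, -215.1, 86.7]
tool_rot: [0.001, 0.999, 0.048, 0.002]
force: [0.3, -0.8, 0.2]
finger_gap: 41.9
```

>>> arm_command --plan '[0.003,0.035,0,0,0.05,0.006,0.07,0,0,0.05,0.009,0.105,0,-1,0.05,0.012,0.14,0,-2,0.05,0.015,0.175,0,-3,0.05,0.018,0.21,0,-4,0.05,0.02,0.245,0,-5,0.05,0.022,0.28,0,-6,0.05,0.024,0.315,0,-6.8,0.05,0.026,0.35,-0.01,-6.8,0.05]'

```text
clock: 23.48
tool_pos: [514.7, 137.1, 73.8]
tool_rot: [-0.0, 1.0, -0.012, 0.001]
force: [0.3, 0.8, -0.1]
finger_gap: 49.9
```

>>> arm_command --plan '[0.002,0.035,-0.01,0,0.05,0.003,0.07,-0.015,0,0.05,0.004,0.095,-0.02,0,0.05,0.0054,0.1087,-0.03,0,0.05,0.0054,0.1087,-0.03,0,0.05,0.0054,0.1087,-0.03,0,0.05]'

```text
clock: 23.98
tool_pos: [518.3, 244.2, 41.8]
tool_rot: [0.0, 1.0, -0.01, -0.001]
force: [0.4, -0.1, -0.8]
finger_gap: 49.9
```

>>> arm_command --plan '[0,0,-0.02,0,0.05,0,0,-0.04,0,0.05,0,0,-0.055,0,0.05,0,0,-0.064,0,0.05,0,0,-0.064,0,0.05,0,0,-0.064,0,0.05,0,0,-0.064,0,0.03,0,0,-0.064,0,0.03,0,0,-0.064,0,0.03,0,0,-0.064,0,0.03]' --force 20

```text
clock: 24.82
tool_pos: [519.6, 244.0, -21.1]
tool_rot: [-0.0, 1.0, -0.011, 0.001]
force: [-0.3, -0.1, -0.0]
finger_gap: 30.7
```

>>> arm_command --plan '[0,0,0,0,0.01,0,0,0,0,0.01,0,0,0,0,0.01,0,0,0,0,0.01,0,0,0,0,0.01]'

```text
clock: 25.23
tool_pos: [519.4, 244.1, -21.4]
tool_rot: [-0.0, 1.0, -0.011, 0.0]
force: [-1.3, -0.0, 6.0]
finger_gap: 23.6
```

>>> arm_command --plan '[0,0,0,0,0.01,0,0,0.01,0,0.01,0,0,0.025,0,0.01,0,0,0.045,0,0.01,0,0,0.065,0,0.01,0,0,0.08,0,0.01,0,0,0.08,0,0.01,0,0,0.08,0,0.01]' --force 35

```text
clock: 25.9
tool_pos: [519.4, 243.7, 58.7]
tool_rot: [-0.0, 1.0, -0.012, 0.001]
force: [-0.8, -0.1, -2.7]
finger_gap: 23.4
```

>>> arm_command --plan '[-0.001,-0.01,0,0,0.01,-0.002,-0.03,0,1,0.01,-0.004,-0.06,0,2,0.01,-0.005,-0.09,0,3,0.01,-0.006,-0.12,0,4,0.01,-0.008,-0.15,0,5,0.01,-0.009,-0.18,0,6,0.01,-0.011,-0.21,0,6.8,0.01,-0.012,-0.24,0,6.8,0.01,-0.014,-0.27,0,6.8,0.01]'

```text
clock: 26.73
tool_pos: [503.5, -28.4, 56.9]
tool_rot: [-0.0, 0.999, 0.048, -0.001]
force: [0.3, 0.1, -2.0]
finger_gap: 23.8
```

>>> arm_command --plan '[-0.002,-0.03,0,0,0.01,-0.003,-0.06,0,0,0.01,-0.005,-0.09,0,0,0.01,-0.006,-0.12,0,0,0.01,-0.008,-0.15,0,0,0.01,-0.009,-0.18,0,0,0.01,-0.011,-0.21,0,0,0.01,-0.012,-0.23,0,0,0.01,-0.0123,-0.2424,0,0,0.01,-0.0123,-0.2424,0,0,0.01]'

```text
clock: 27.57
tool_pos: [490.9, -271.7, 56.8]
tool_rot: [-0.0, 0.999, 0.046, -0.001]
force: [-0.1, 0.0, -1.0]
finger_gap: 23.3
```

>>> arm_command --plan '[0,0,0,0,0.01,0,0,-0.02,0,0.01,0,0,-0.04,0,0.01,0,0,-0.055,0,0.01,0,0,-0.065,0,0.01,0,0,-0.07,0,0.01,0,0,-0.073,0,0.01,0,0,-0.0745,0,0.01,0,0,-0.0745,0,0.01,0,0,-0.0745,0,0.01]'

```text
clock: 28.4
tool_pos: [493.4, -268.6, -15.6]
tool_rot: [0.0, 0.999, 0.048, 0.0]
force: [0.0, 0.2, -1.6]
finger_gap: 23.2
```

>>> arm_command --plan '[0,0,-0.0008,0,0.01,0,0,-0.0008,0,0.01,0,0,-0.0008,0,0.01]'

```text
clock: 28.65
tool_pos: [493.0, -268.8, -16.7]
tool_rot: [0.0, 0.999, 0.048, 0.0]
force: [0.6, 0.2, -1.9]
finger_gap: 23.2
```

>>> arm_command --plan '[0,0,-0.0007,0,0.01,0,0,-0.0007,0,0.01,0,0,-0.0007,0,0.01]'

```text
clock: 28.9
tool_pos: [493.1, -268.8, -17.4]
tool_rot: [0.0, 0.999, 0.048, 0.0]
force: [-1.5, 0.2, 2.9]
finger_gap: 23.3
```

>>> arm_command --plan '[0,0,0,0,0.03,0,0,0,0,0.038,0,0,0,0,0.038,0,0,0,0,0.038,0,0,0,0,0.038,0,0,0.01,0,0.038,0,0,0.03,0,0.038,0,0,0.06,0,0.038,0,0,0.09,0,0.038,0,0,0.1,0,0.05]'

```text
clock: 29.73
tool_pos: [495.1, -269.0, 86.9]
tool_rot: [0.001, 0.999, 0.048, 0.002]
force: [2.0, -1.0, -0.0]
finger_gap: 41.8
```

>>> arm_command --plan '[0.004,0.035,0,0,0.05,0.008,0.07,0,-1,0.05,0.012,0.105,0,-2,0.05,0.016,0.14,0,-3,0.05,0.02,0.175,0,-4,0.05,0.025,0.21,0,-5,0.05,0.03,0.245,0,-6,0.05,0.035,0.28,0,-7,0.05,0.04,0.315,0,-7.9,0.05,0.045,0.35,-0.01,-7.9,0.05]'

```text
clock: 30.57
tool_pos: [539.0, 83.4, 73.9]
tool_rot: [-0.0, 1.0, -0.022, 0.001]
force: [0.4, -0.8, 0.0]
finger_gap: 50.0
```

>>> arm_command --plan '[0.003,0.03,-0.01,0,0.05,0.006,0.055,-0.015,0,0.05,0.009,0.075,-0.02,0,0.05,0.0093,0.0823,-0.03,0,0.05,0.0093,0.0823,-0.03,0,0.05,0.0093,0.0823,-0.03,0,0.05]'

```text
clock: 31.07
tool_pos: [546.4, 162.6, 41.5]
tool_rot: [0.001, 1.0, -0.021, -0.001]
force: [0.2, -0.8, -0.4]
finger_gap: 49.9
```

>>> arm_command --plan '[0,0,-0.02,0,0.05,0,0,-0.04,0,0.05,0,0,-0.055,0,0.05,0,0,-0.064,0,0.05,0,0,-0.064,0,0.05,0,0,-0.064,0,0.05,0,0,-0.064,0,0.03,0,0,-0.064,0,0.03,0,0,-0.064,0,0.03,0,0,-0.064,0,0.03]' --force 20

```text
clock: 31.9
tool_pos: [547.6, 163.8, -21.1]
tool_rot: [-0.0, 1.0, -0.021, 0.001]
force: [-0.3, 0.2, 0.6]
finger_gap: 30.9
```

>>> arm_command --plan '[0,0,0,0,0.01,0,0,0,0,0.01,0,0,0,0,0.01,0,0,0,0,0.01,0,0,0,0,0.01]'

```text
clock: 32.32
tool_pos: [547.5, 163.9, -21.4]
tool_rot: [-0.0, 1.0, -0.021, 0.0]
force: [-0.9, -0.3, 5.6]
finger_gap: 23.7
```

>>> arm_command --plan '[0,0,0,0,0.01,0,0,0.01,0,0.01,0,0,0.025,0,0.01,0,0,0.045,0,0.01,0,0,0.065,0,0.01,0,0,0.08,0,0.01,0,0,0.08,0,0.01,0,0,0.08,0,0.01]' --force 35

```text
clock: 32.98
tool_pos: [547.4, 163.6, 58.7]
tool_rot: [-0.0, 1.0, -0.021, 0.001]
force: [0.6, 0.3, -1.4]
finger_gap: 23.7
```

>>> arm_command --plan '[-0.001,-0.01,0,0,0.01,-0.003,-0.03,0,1,0.01,-0.006,-0.06,0,2,0.01,-0.009,-0.09,0,3,0.01,-0.012,-0.12,0,4,0.01,-0.015,-0.15,0,5,0.01,-0.018,-0.18,0,6,0.01,-0.021,-0.21,0,7,0.01,-0.024,-0.24,0,7.9,0.01,-0.027,-0.27,0,7.9,0.01]'

```text
clock: 33.82
tool_pos: [518.3, -108.4, 56.8]
tool_rot: [-0.0, 0.999, 0.048, -0.001]
force: [0.2, -0.7, -1.0]
finger_gap: 23.1
```

>>> arm_command --plan '[-0.003,-0.03,0,0,0.01,-0.006,-0.06,0,0,0.01,-0.009,-0.09,0,0,0.01,-0.012,-0.12,0,0,0.01,-0.015,-0.15,0,0,0.01,-0.018,-0.175,0,0,0.01,-0.02,-0.195,0,0,0.01,-0.022,-0.21,0,0,0.01,-0.0222,-0.216,0,0,0.01,-0.0222,-0.216,0,0,0.01]'

```text
clock: 34.65
tool_pos: [496.2, -323.9, 56.8]
tool_rot: [-0.0, 0.999, 0.047, -0.001]
force: [0.3, -0.2, -1.8]
finger_gap: 23.1
```

>>> arm_command --plan '[0,0,0,0,0.01,0,0,-0.02,0,0.01,0,0,-0.04,0,0.01,0,0,-0.055,0,0.01,0,0,-0.065,0,0.01,0,0,-0.07,0,0.01,0,0,-0.073,0,0.01,0,0,-0.0745,0,0.01,0,0,-0.0745,0,0.01,0,0,-0.0745,0,0.01]'

```text
clock: 35.48
tool_pos: [498.5, -322.4, -15.5]
tool_rot: [0.0, 0.999, 0.048, 0.0]
force: [-0.0, 0.5, -1.1]
finger_gap: 23.4
```

>>> arm_command --plan '[0,0,-0.0008,0,0.01,0,0,-0.0008,0,0.01,0,0,-0.0008,0,0.01]'

```text
clock: 35.73
tool_pos: [498.1, -322.5, -16.7]
tool_rot: [0.0, 0.999, 0.048, 0.0]
force: [-0.4, -0.5, -1.9]
finger_gap: 23.5
```

>>> arm_command --plan '[0,0,-0.0007,0,0.01,0,0,-0.0007,0,0.01,0,0,-0.0007,0,0.01]'

```text
clock: 35.98
tool_pos: [498.1, -322.5, -17.3]
tool_rot: [0.0, 0.999, 0.048, 0.0]
force: [-1.2, -1.1, 3.0]
finger_gap: 23.7
```

>>> arm_command --plan '[0,0,0,0,0.03,0,0,0,0,0.038,0,0,0,0,0.038,0,0,0,0,0.038,0,0,0,0,0.038,0,0,0.01,0,0.038,0,0,0.03,0,0.038,0,0,0.06,0,0.038,0,0,0.09,0,0.038,0,0,0.1,0,0.038]'

```text
clock: 36.82
tool_pos: [500.2, -322.9, 87.1]
tool_rot: [0.001, 0.999, 0.048, 0.002]
force: [1.0, 0.5, 1.3]
finger_gap: 38.2
```

>>> arm_command --plan '[-0.01,0.017,0.03,0,0.038,-0.02,0.034,0.06,0,0.038,-0.03,0.05,0.09,0,0.038,-0.04,0.067,0.12,0,0.038,-0.052,0.084,0.144,0,0.038,-0.052,0.084,0.144,0,0.038,-0.052,0.084,0.144,0,0.038,-0.052,0.084,0.144,0,0.038]'

```text
clock: 37.48
tool_pos: [445.6, -238.9, 225.9]
tool_rot: [0.0, 0.999, 0.048, -0.0]
force: [-0.0, -0.7, 0.3]
finger_gap: 38.1
```

```bash
python3 - <<'E'
from h import *
s=env.sense();print(s["clock"],s["tool_pos"],s["tool_rot"])
d=save("wrist","pics/w11.png");print(d["xyz"])
a=rect(d,10,375,645,-405,-65,2); cv2.imwrite("pics/r11.png",a)
E
```

```text
37.4833 [ 445.58610453 -238.89135405  225.9211827 ] [ 3.62930438e-04  9.98862860e-01  4.76740446e-02 -1.99994567e-04]
[ 511.0442934  -232.99865046  423.28339612]
```

View pics/r11.png

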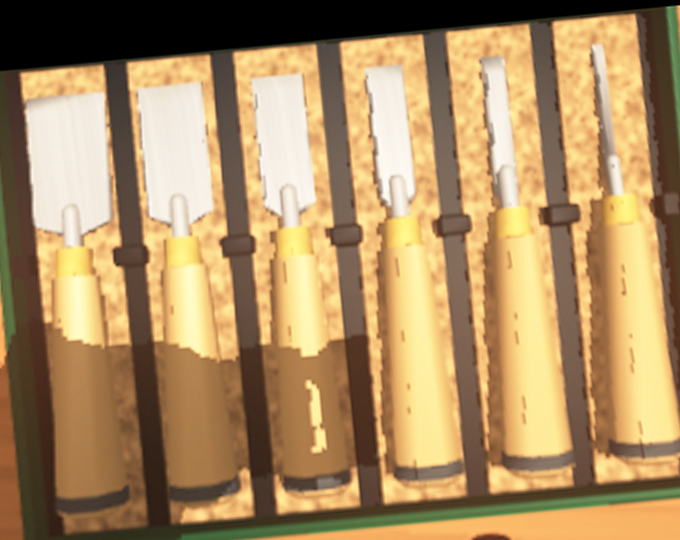

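All six ferrule fronts step evenly: (73,249), (181,238), (292,227), (402,216), (512,207), (620,197). The butts do the same, the blades run in width order, and the arm is clear. Handing in.

```bash
python3 -c "
from bench import env
print(env.sign_off())"
```

```text
the job is handed in; nothing more can be done
None
```

The four loose chisels are now in the tray in width order: 12 in lane a, 19 in b, 26 in c and 33 in d. The row runs 6 to 40 from the -y end, and I handed it in at about 37.5 s.

- **Placing:** I lowered each chisel in steps of 1 mm or less until it touched the cork. Contact forces were about 3–5 N, except the 33, which reached 14 N. I opened the gripper to only 38 mm to release each one.
- **Last check:** In the final wrist picture all six chisels are parallel and evenly spaced, with ferrule-to-ferrule steps of 108–111 px at 2 px/mm. Ferrule fronts and butts line up with the two end chisels to within about 1 mm. The end chisels stayed in place, and the arm was well clear.
- **What disagreed:** The fingertips were about 25–30 mm higher than the reported tool position. The first grasp closed above the handle without moving the chisel. I then felt downward in small steps and gripped every chisel at a reported height of about -21.5 mm, with a finger gap of 23.4–23.7 mm.
- **Not settled:** Spacing measured from the tray's upstands came out about 1 mm smaller than from the chisels. I could not tell which was right, so the lane centres are uncertain by about that much.

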